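# Close the two halves of a filter housing on their dowels and hold them pressed

### The job

Stack the loose black filter box squarely on the one that already sits on the seat of the bolted-down housing base and let go of it; then take the metal cover by its top rib, fit it over the column onto the base's two dowels (wide hole on the thick dowel, narrow hole on the thin one) until it is fully down, flat on the base. Press it onto the base with about 15 N, as if someone were about to drive the screws, and finish still gripping the rib and pressing: do not let go. Leave the other things on the table where they are.

Things in the scene. Friction and masses are not known exactly. Their poses are not given: they have to be found in the camera images.
- base: Lower housing half, fixed to the table: aluminium plate 100 (x) x 190 (y) x 12 mm, origin at the centre of its underside, z up, yaw varies. 5 mm high screw heads at its corners. In the middle a seat with 3 mm high corner lips that hold a 50 x 50 mm box with 1 mm play a side; along y two upright steel dowels with tapered tips, 53 mm high above the plate.
- base_seat (a point): Centre of the seat, on the plate's top face, 12 mm above the table; axes as the base.
- thick_dowel (a point): Foot of the thick dowel (14 mm diameter) on the plate's top face, at y = +62 mm in the base's frame. The dowel is straight for 40 mm, then tapers over 13 mm to a 4 mm wide tip.
- thin_dowel (a point): Foot of the thin dowel (9 mm diameter) on the plate's top face, at y = -62 mm in the base's frame. Straight for 40 mm, then tapers over 13 mm to a 2.5 mm wide tip.
- box_low: Closed black filter box, 50 x 50 mm, 21 mm high, about 0.04 kg, that sits on the seat, square with the base. Origin at the centre of its underside, z up.
- box_top: Loose closed black filter box of the same kind and size (50 x 50 x 21 mm, about 0.04 kg), on the table left or right of the base, at its own yaw. Origin at the centre of its underside, z up. It may be stacked turned by any multiple of 90 degrees; its underside then stands 20 to 21 mm above the other's. The lid stays shut.
- cover: Upper housing half, loose aluminium, 0.3 to 0.55 kg, standing mouth down on the table, on the other side of the base from the loose box. Origin at the centre of its underside, z up; fitted, its axes match the base's. Bell 72 x 72 x 50 mm, cavity 62 x 62 mm, 45 mm deep (clear of the boxes); at its foot two ears along +-y, 46 mm wide, 14 mm thick, out to y = +-86 mm, each with a through hole.
- cover_rib (a point): Grip point in the solid rib on the cover's roof, 74 mm above the cover's underside, on its centre line. The rib is 30 mm wide in x, 46 mm long in y and stands from 50 to 78 mm above the underside; fingers close along the cover's x. Axes as the cover.
- thick_bore (a point): Lower mouth of the cover's wide hole (17 mm diameter, for the thick dowel), at y = +62 mm in the cover's frame, level with its underside. Fitted, it coincides with point thick_dowel.
- thin_bore (a point): Lower mouth of the cover's narrow hole (12 mm diameter, for the thin dowel), at y = -62 mm in the cover's frame, level with its underside. Fitted, it coincides with point thin_dowel.
- key_case: Bystander: flat green case 60 x 90 x 16 mm behind the base. Origin at the centre of its underside.
- tape_roll: Bystander: roll of tape, 69 mm across, 19 mm high, behind on the left. Origin at the centre of its underside.
- post_holder: Bystander: black post holder, 60 mm high, behind the base. Origin at the centre of its underside.
- hex_key: Bystander: black hex key 35 x 90 x 9 mm, between the base and the thing on its right. Origin at the centre of its underside.
- bnc_adapter: Bystander: small metal connector adapter 14 x 32 x 14 mm, between the base and the thing on its left. Origin at the centre of its underside.
Not all that is in view belongs to the job. What is shaped like the box_top but red or turquoise is not meant.

How it is judged:
On the way, in this order (a step that is already met when the one before it is completed fails the run):
1. the loose filter box stands squarely on the other one and has been let go, with the cover still off (horizontal distance between box_top and box_low below 0.005 m and z of box_top in the frame of box_low between 0.017 and 0.025 m and (angle between the x axis of box_top and the x axis of box_low, either way round below 0.12 rad or angle between the x axis of box_top and the y axis of box_low, either way round below 0.12 rad) and horizontal distance between box_low and base_seat below 0.004 m and contact force between the fingers and box_top below 0.05 N and linear speed of box_top below 0.02 m/s), for 0.2 s.
2. the cover sits on both dowels, fully down on the base (horizontal distance between thick_bore and thick_dowel below 0.003 m and horizontal distance between thin_bore and thin_dowel below 0.003 m and z of thick_bore in the frame of thick_dowel below 0.002 m and z of thin_bore in the frame of thin_dowel below 0.002 m and angle between cover's own z axis and vertical below 0.04 rad), for 0.2 s.
At the end, for the whole second after the job is handed in: Boxes stacked squarely on the seat (centres within 5 mm, under 7 degrees off square); cover down over them (holes within 3 mm of their dowels, underside within 2 mm of the plate, tilt under 2.3 degrees), still held by the fingers (over 4 N) and pressing on the base with 8 to 45 N, weight included (all of step 2 and horizontal distance between box_top and box_low below 0.005 m and z of box_top in the frame of box_low between 0.017 and 0.025 m and (angle between the x axis of box_top and the x axis of box_low, either way round below 0.12 rad or angle between the x axis of box_top and the y axis of box_low, either way round below 0.12 rad) and horizontal distance between box_low and base_seat below 0.004 m and contact force between cover and base between 8 and 45 N and contact force between the fingers and cover above 4 N); the arm keeps its last pose, push and grip.
It fails at once if the cover is slammed or forced onto the base with over 80 N (contact force between cover and base above 80 N).
It fails at once if a bystander is moved by more than 3 cm (distance of any of key_case, tape_roll, post_holder, hex_key, bnc_adapter from where it was at the start of the episode above 0.03 m).
It also fails if it takes over 48 s, if anything falls off the work surface, if the arm or the gripper's body presses on something with over 40 N, if the wrist force passes 120 N, or if a joint passes its speed limit or range.

### The arm

A 6-joint arm with a two-finger parallel gripper is mounted at the origin on a cart in front of the work surface, level with it; the furniture and walls round the work are solid. World frame = base frame: x ahead of the robot, y to its left, z up, the work surface at z = 0. Lengths are in m, angles in rad, forces in N, time in s.
With the tool pointing down it reaches from about 0.375 to 0.9 m from the base axis. Payload 3.1 kg.
Tool frame: the origin (TCP) lies between the finger pads; the fingertips stand 17 mm ahead of it and the grasp point (between the pads) lies 2 mm behind it (robot.nose_length is the distance from the TCP to the fingertips, in m); z points along the fingers, y is the line along which they close (so a half turn about z gives the same grasp; the last joint's range is limited). The gripper opens to 87 mm and grips with 3 to 60 N. Pads are 19 mm wide; open, the fingers measure 117 mm over their backs; the gripper's body (75 mm by 190 mm) begins 51 mm behind the grasp point.
Start: joints at [0.968, 0.527, 1.433, -0, 1.181, -0.178], TCP at [0.258, 0.569, 0.24] pointing down, gripper open.
Joint ranges: [-3.08, 3.08], [-0.75, 2.2], [0.22, 2.44], [-1.43, 4.57], [0, 2.65], [-2.85, 2.85]. Speed limits (rad/s): [2.79, 2.79, 3.14, 3.14, 3.14, 3.14].

### API

Orientations are given as a unit quaternion [x, y, z, w].
In Python, from rig import robot, cams gives the robot as it stands.
- The arm moves only by the shell command python3 -m pendant 'ROWS' [FORCE]. ROWS is JSON, a list of rows, each an object with "jaw": the opening, from 0 (shut) to 1 (fully open); "linear": the shift along the tool's x, y, z in cm, a list of three; "twist": the turn about the tool's z in degrees. A call has 1 to 12 rows; each row shifts and turns the commanded pose from where the row before left it, along the tool's axes as they then stand; what a row does not reach is not made up. A row lasts 1/12 s, in which the tool goes at most 41.7 mm and 7.16 degrees, less where a joint would pass 70% of its speed; a pose out of reach is approached as far as the arm can. A call is refused whole if a number of a shift passes 4.17 or a number of a turn 7.16, either way. A call with a gripper value outside its range is refused whole. The fingers move at their own pace and stop on an object; FORCE is the grip in N (left out, the last holds). Time passes only in rows, so rows that do not move let the fingers close. It gives the time, the measured TCP pose, the force, the opening and the grip force at its end, in the units of the state.
- robot.get_obs(): the state, without advancing time (a new reading comes with each control period).
- cams.camera(name): name is "scene" or "top"; returns a dict with "color" (400x640x3 uint8, blue, green, red), "depth" (400x640 float32, m along the optical axis (not along the pixel's ray), 0 where there is no reading), "fov_y" (degrees; the focal length in pixels is half the picture's height over the tangent of half this angle, whatever the lens; pixels are square), "cx", "cy" (the principal point, pixels), "k1" (the pictures are not rectified: a ray, as slopes to the right and down, at radius r is drawn at 1 + k1 r^2 times it, then the intrinsics apply), "view" (4x4, takes a point from world to camera coordinates). Camera axes: x right, y down, z forward; pixel columns grow to the right and rows downward; lengths in m; the calibration is good to about 2 mm. A picture is of the moment at which its call begins.
- robot.hand_in(): hands the job in; it is judged then, once.
The state is a dict: "time": time; "q": joint angles; "joint_velocities": joint speeds; "joint_torque": joint torques, N m; "position": TCP position; "tool_rot": TCP orientation; "ft_force": force on the tool from outside, world axes, zero at the start; "moment": the same for the moment, N m; "grip_width": finger opening in m; "grip_force": force on a finger pad.
Only numpy, scipy, OpenCV 4.12 (cv2) and the standard library are available. Lean on these libraries where they do the work, as an engineer would, in place of code of your own. Each camera call takes 0.05 s, during which the arm holds its last target. There are 200 camera calls.

## Working session

There is one attempt and no reset: what is moved stays moved. The work goes in short steps, Python scripts to look and compute and a shell command to move; the robot and the scene stay as the last step left them, time stands still between calls to the robot, and variables do not carry over. Pictures are saved under pics/ and viewed, at most 10 in all, crops included, and the job is handed in when it is done.

```bash
mkdir -p pics
cat > h.py <<'E'
import numpy as np, cv2
from rig import robot, cams
def shot(n):
    c=cams.camera(n); np.savez('/tmp/%s.npz'%n,**c); return c
def load(n): return dict(np.load('/tmp/%s.npz'%n))
def K(c):
    h=c['color'].shape[0]; f=h/2/np.tan(np.radians(float(c['fov_y']))/2)
    return np.array([[f,0,float(c['cx'])],[0,f,float(c['cy'])],[0,0,1]]),np.array([float(c['k1']),0,0,0])
def ray(c,uv):
    k,d=K(c); s=cv2.undistortPoints(np.array(uv,float).reshape(-1,1,2),k,d)[:,0]
    V=np.array(c['view']); R=V[:3,:3]; o=-R.T@V[:3,3]
    return o,np.c_[s,np.ones(len(s))]@R
def at_z(c,uv,z):
    o,r=ray(c,uv); z=np.broadcast_to(z,len(r)); return o+r*((z-o[2])/r[:,2])[:,None]
def at_d(c,uv):
    o,r=ray(c,uv); d=np.array([c['depth'][int(v),int(u)] for u,v in uv]); return o+r*d[:,None]
def proj(c,P):
    k,d=K(c); V=np.array(c['view']); return cv2.projectPoints(np.array(P,float).reshape(-1,1,3),cv2.Rodrigues(V[:3,:3])[0],V[:3,3],k,d)[0][:,0]
def cloud(c):
    h,w=c['depth'].shape; u,v=np.meshgrid(np.arange(w),np.arange(h)); o,r=ray(c,np.c_[u.ravel(),v.ravel()])
    return (o+r*c['depth'].reshape(-1,1)).reshape(h,w,3)
E
python3 - <<'E'
from h import *
for n in('scene','top'):
    c=shot(n); cv2.imwrite(f'pics/{n}0.png',c['color']); V=c['view'];print(n,c['fov_y'],c['k1'],-V[:3,:3].T@V[:3,3],V[2,:3])
print(robot.get_obs())
E
```

```text
scene 48.07106586368768 0.02097706157547209 [-0.29758004  0.69980923  1.12051553] [ 0.55439635 -0.46121562 -0.69276608]
top 43.925954579606966 -0.029918413237488464 [ 0.27266515 -0.00317442  1.37639996] [ 0.1957536   0.01438034 -0.98054767]
{'time': 0.1, 'q': array([ 9.67512135e-01,  5.28373460e-01,  1.43375625e+00,  2.37436881e-06,
        1.18137980e+00, -1.78541644e-01]), 'joint_velocities': array([-0.00056459, -0.00107719, -0.0023271 ,  0.00097083, -0.00109268,
        0.00058069]), 'joint_torque': array([-8.10281963e-04, -4.40986741e+01, -1.77151698e+01,  6.34250930e-02,
        5.34228596e-02, -5.91327921e-05]), 'position': array([0.25719772, 0.56895566, 0.23867499]), 'tool_rot': array([ 2.10778836e-01,  9.77533306e-01, -8.85707640e-04, -3.66207482e-04]), 'ft_force': array([-0.09906027,  0.76069986,  0.04441288]), 'moment': array([-0.02913887,  0.00601748,  0.02221997]), 'grip_force': 0.0, 'grip_width': 0.0869306232012068}
```

View pics/top0.png

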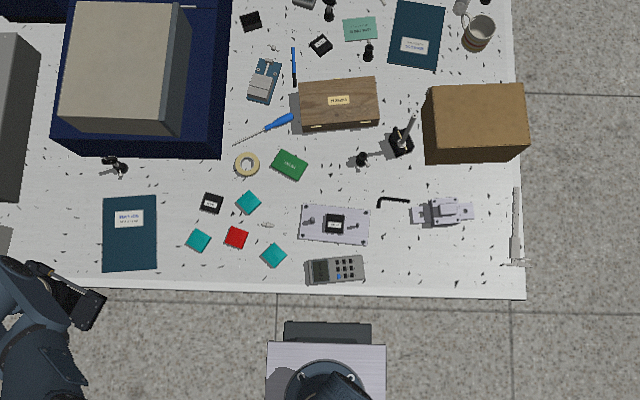

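View pics/scene0.png

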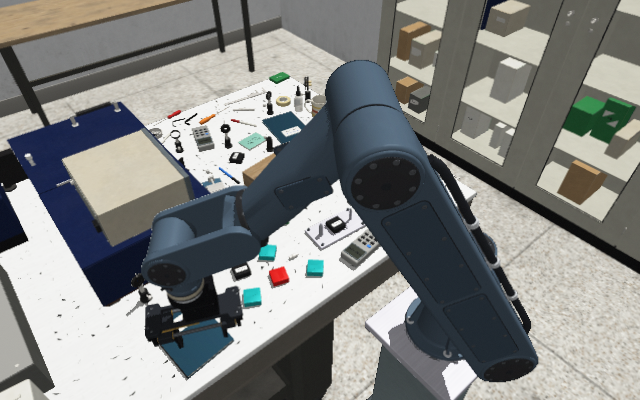

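The top view shows the base at (334,223) with black box_low on it at (335,223), and the cover at (445,212) on the right. Candidates for the loose box:
- black box at (212,202)
- black boxes far behind at (321,44) and (251,20)
- red box at (236,237)
- turquoise boxes at (248,202), (198,240) and (273,255)

I choose (212,202), because it is black, beside the base and opposite the cover. Next is a close crop to check it.

Run:
```python
from h import *
c=load('top'); im=c['color']
a=cv2.resize(im[182:272,185:285],None,fx=5,fy=5,interpolation=cv2.INTER_CUBIC)[:300,:]
b=cv2.resize(im[190:250,290:490],None,fx=4,fy=4,interpolation=cv2.INTER_CUBIC)
o=np.zeros((300+240,800,3),np.uint8); o[:300,:500]=a; o[300:]=b
cv2.imwrite('pics/crop1.png',o)
P=cloud(c)
for uv in [(212,202),(335,223),(445,212),(321,44),(251,20)]: print(uv,P[uv[1],uv[0]].round(4))
# tops by height
def rect(lo,hi,x0,x1,y0,y1):
    m=(P[...,2]>lo)&(P[...,2]<hi)&(P[...,0]>x0)&(P[...,0]<x1)&(P[...,1]>y0)&(P[...,1]<y1)
    q=P[m]; r=cv2.minAreaRect(q[:,:2].astype(np.float32)); print(len(q),q[:,2].mean().round(4),r)
p=P[202,212]; rect(.013,.03,p[0]-.06,p[0]+.06,p[1]-.05,p[1]+.05)
p=P[223,335]; rect(.006,.017,p[0]-.1,p[0]+.1,p[1]-.14,p[1]+.14); rect(.026,.04,p[0]-.03,p[0]+.03,p[1]-.03,p[1]+.03)
p=P[212,445]; rect(.008,.02,p[0]-.12,p[0]+.12,p[1]-.12,p[1]+.12); rect(.065,.09,p[0]-.1,p[0]+.1,p[1]-.1,p[1]+.1);rect(.04,.058,p[0]-.1,p[0]+.1,p[1]-.1,p[1]+.1)
```

```text
(212, 202) [0.5238 0.3297 0.0232]
(335, 223) [ 0.4719 -0.0144  0.0355]
(445, 212) [ 0.5027 -0.3053  0.0777]
(321, 44) [1.0095 0.0396 0.0246]
(251, 20) [1.0826 0.2524 0.0273]
333 0.0216 ((0.5226588845252991, 0.33285200595855713), (0.05179553106427193, 0.04985819756984711), 75.82228088378906)
2059 0.0122 ((0.47259846329689026, -0.01422448456287384), (0.19813640415668488, 0.27959612011909485), 0.28224703669548035)
328 0.0337 ((0.4717611074447632, -0.012964494526386261), (0.05013090744614601, 0.050371307879686356), 86.31411743164062)
583 0.0141 ((0.5009782910346985, -0.30140480399131775), (0.23121310770511627, 0.22817456722259521), 0.4765814542770386)
212 0.0786 ((0.511250376701355, -0.313053697347641), (0.03017236664891243, 0.045846499502658844), 6.174574375152588)
501 0.0509 ((0.5111815333366394, -0.31399309635162354), (0.0734797790646553, 0.07407183945178986), 4.928476333618164)
```

View pics/crop1.png

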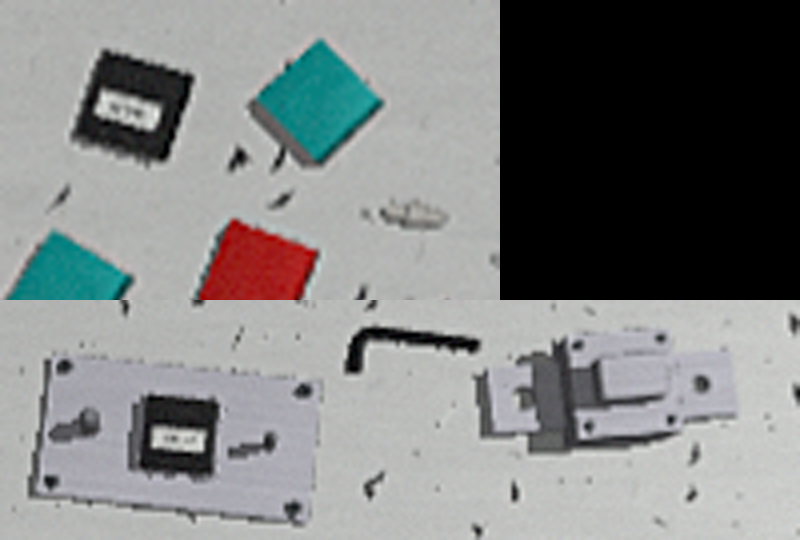

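```bash
cat >> h.py <<'E'
def tool(): 
    from scipy.spatial.transform import Rotation as R
    s=robot.get_obs(); return s,R.from_quat(s['tool_rot']).as_matrix()
def go(x,y,z,yaw=None):
    s,R=tool(); d=np.array([x,y,z])-s['position']; a=np.degrees(np.arctan2(R[1,1],R[0,1]))
    print('t',round(s['time'],2),'pos',s['position'].round(4),'yawy',a.round(2),'tilt',np.degrees(np.arccos(-R[2,2])).round(2),'tool cm',(100*R.T@d).round(2),'ft',s['ft_force'].round(1),'w',round(s['grip_width'],4),'g',round(s['grip_force'],1))
    if yaw is not None: print('twist',-((yaw-a+90)%180-90))
E
python3 - <<'E'
from h import *
c=load('top'); P=cloud(c); im=c['color']
print('tips',at_z(c,[(313,219.2),(357.8,224.5)],.065).round(4))
def comp(lo,hi,seed):
    m=((P[...,2]>lo)&(P[...,2]<hi)&(P[...,0]<.62)).astype(np.uint8); n,l=cv2.connectedComponents(m,connectivity=4)
    k=l[seed[1],seed[0]]; q=P[l==k]; print(k,len(q),cv2.minAreaRect(q[:,:2].astype(np.float32)), q.mean(0).round(4))
comp(.008,.05,(335,223)); comp(.028,.04,(335,223)); comp(.012,.03,(212,202)); comp(.008,.09,(445,212))
print('table z',np.median(P[260:270,400:450,2]))
s=load('scene'); cv2.imwrite('pics/s1.png',cv2.resize(s['color'][195:285,220:380],None,fx=5,fy=5,interpolation=cv2.INTER_CUBIC))
o=cv2.resize(im[190:235,410:480],None,fx=8,fy=8,interpolation=cv2.INTER_CUBIC); cv2.imwrite('pics/cov.png',o)
go(.5225,.3325,.15,-14.2)
E
```

```text
tips [[ 0.4763  0.0449  0.065 ]
 [ 0.4651 -0.075   0.065 ]]
250 2352 ((0.4719093441963196, -0.014184273779392242), (0.19322040677070618, 0.10279693454504013), 84.82913970947266) [ 0.4709 -0.0136  0.0168]
22 317 ((0.4717611074447632, -0.012964494526386261), (0.05013090744614601, 0.050371307879686356), 86.31411743164062) [ 0.4716 -0.0129  0.0339]
17 335 ((0.5226588845252991, 0.33285200595855713), (0.05179553106427193, 0.04985819756984711), 75.82228088378906) [0.5223 0.3325 0.0216]
194 1319 ((0.510291576385498, -0.3126269578933716), (0.07495006918907166, 0.17239150404930115), 4.803541660308838) [ 0.5088 -0.3081  0.0404]
table z 0.001522321850661923
t 0.1 pos [0.2572 0.569  0.2387] yawy 65.66 tilt 0.11 tool cm [-33.92 -10.6    8.88] ft [-0.1  0.8  0. ] w 0.0869 g 0.0
twist 79.8640113699616
```

View pics/s1.png

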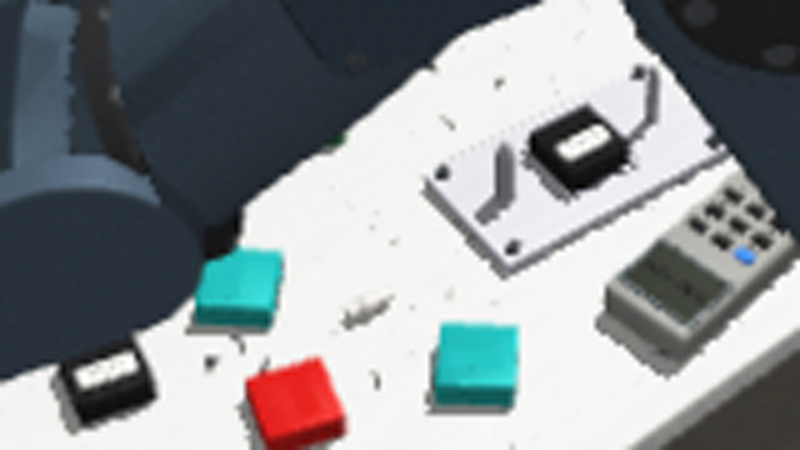

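View pics/cov.png

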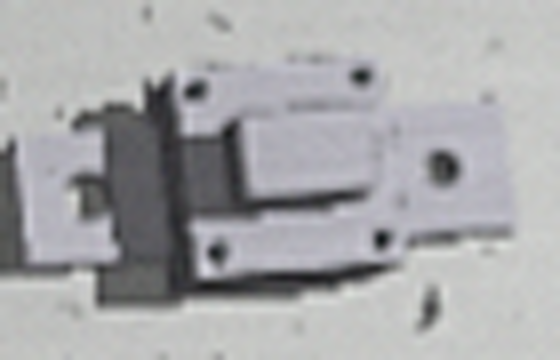

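s1 shows the loose black box at (108,380) with its neighbours clear, and the dowel tips at (503,148) and (653,68). cov shows the small hole (≈12 mm) on the cover's right ear at (443,168) and the wider one at left (90,195), so the cover's +y points left and its yaw is about +5°. I'm setting out for the black box.

```bash
python3 -m pendant '[{"jaw":0.75,"linear":[0,0,0],"twist":6.65},{"jaw":0.75,"linear":[0,0,0],"twist":6.65},{"jaw":0.75,"linear":[0,0,0],"twist":6.65},{"jaw":0.75,"linear":[0,0,0],"twist":6.65},{"jaw":0.75,"linear":[0,0,0],"twist":6.65},{"jaw":0.75,"linear":[0,0,0],"twist":6.65},{"jaw":0.75,"linear":[0,0,0],"twist":6.65},{"jaw":0.75,"linear":[0,0,0],"twist":6.65},{"jaw":0.75,"linear":[0,0,0],"twist":6.65},{"jaw":0.75,"linear":[0,0,0],"twist":6.65},{"jaw":0.75,"linear":[0,0,0],"twist":6.65},{"jaw":0.75,"linear":[0,0,0],"twist":6.65}]' 15
python3 -m pendant '[{"jaw":0.75,"linear":[-1.64,3.15,0.88],"twist":0},{"jaw":0.75,"linear":[-1.64,3.15,0.88],"twist":0},{"jaw":0.75,"linear":[-1.64,3.15,0.88],"twist":0},{"jaw":0.75,"linear":[-1.64,3.15,0.88],"twist":0},{"jaw":0.75,"linear":[-1.64,3.15,0.88],"twist":0},{"jaw":0.75,"linear":[-1.64,3.15,0.88],"twist":0},{"jaw":0.75,"linear":[-1.64,3.15,0.88],"twist":0},{"jaw":0.75,"linear":[-1.64,3.15,0.88],"twist":0},{"jaw":0.75,"linear":[-1.64,3.15,0.88],"twist":0},{"jaw":0.75,"linear":[-1.64,3.15,0.88],"twist":0}]'
python3 -c "
from h import *
go(.5225,.3325,.020,-14.2)"
```

```text
time: 1.1
position: [0.2573, 0.5691, 0.239]
tool_rot: [0.791, 0.612, -0.001, 0.0]
ft_force: [-0.5, 0.0, 0.2]
grip_width: 0.0653
grip_force: 0.0
time: 1.93
position: [0.5237, 0.332, 0.1507]
tool_rot: [0.789, 0.615, -0.0, -0.0]
ft_force: [0.5, 0.2, 0.0]
grip_width: 0.0652
grip_force: 0.0
t 1.93 pos [0.5237 0.332  0.1507] yawy -14.14 tilt 0.06 tool cm [ 0.03 -0.12 13.07] ft [0.5 0.2 0. ] w 0.0652 g 0.0
twist 0.05571722634269349
```

```bash
python3 -m pendant '[{"jaw":0.75,"linear":[0,0,3.0],"twist":0},{"jaw":0.75,"linear":[0,0,3.0],"twist":0},{"jaw":0.75,"linear":[0,0,3.0],"twist":0},{"jaw":0.75,"linear":[0,0,2.5],"twist":0},{"jaw":0.75,"linear":[0,0,1.55],"twist":0},{"jaw":0.5,"linear":[0,0,0],"twist":0},{"jaw":0.4,"linear":[0,0,0],"twist":0},{"jaw":0.4,"linear":[0,0,0],"twist":0},{"jaw":0.4,"linear":[0,0,0],"twist":0}]' 12
python3 -m pendant '[{"jaw":0.4,"linear":[0,0,0],"twist":0},{"jaw":0.4,"linear":[0,0,-2],"twist":0},{"jaw":0.4,"linear":[0,0,-3],"twist":0},{"jaw":0.4,"linear":[0,0,-3],"twist":0},{"jaw":0.4,"linear":[0,0,-3],"twist":0},{"jaw":0.4,"linear":[0,0,-2],"twist":0}]'
python3 -c "
from h import *
go(.4715,-.0135,.15,-4.6)
c=shot('top');cv2.imwrite('pics/g1.png',cv2.resize(c['color'][130:300,130:400],None,fx=2.9,fy=2.9))"
```

```text
time: 2.68
position: [0.5228, 0.3335, 0.021]
tool_rot: [0.789, 0.615, -0.0, -0.0]
ft_force: [0.1, -0.7, -0.5]
grip_width: 0.0499
grip_force: 12.0
time: 3.18
position: [0.5238, 0.3339, 0.1543]
tool_rot: [0.789, 0.615, 0.002, 0.001]
ft_force: [1.1, 0.6, -0.5]
grip_width: 0.0499
grip_force: 12.0
t 3.18 pos [0.5238 0.3339 0.1543] yawy -14.13 tilt 0.23 tool cm [-34.97   3.41   0.35] ft [ 1.1  0.6 -0.5] w 0.0499 g 12.0
twist -9.532234462838417
```

View pics/g1.png

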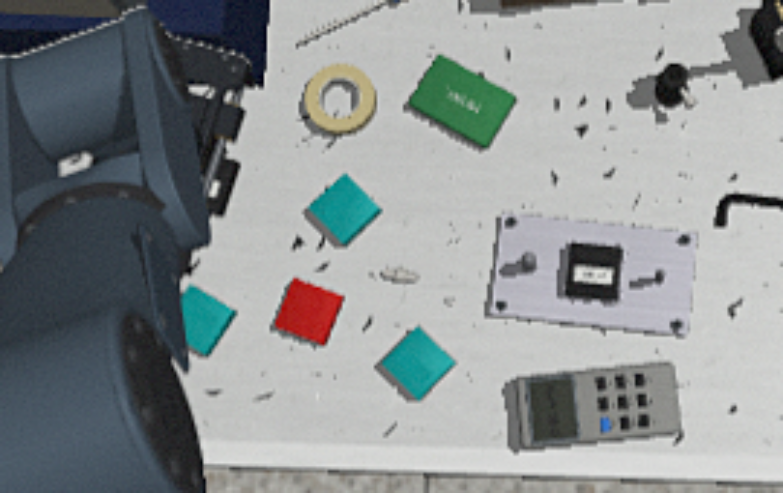

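The box has left the table and is held (width 49.9 mm). The top view shows base and box_low unobstructed, with box_low at (593,272). I'm carrying the box over the seat.

```bash
python3 -m pendant '[{"jaw":0.4,"linear":[0,0,0],"twist":-4.76},{"jaw":0.4,"linear":[0,0,0],"twist":-4.76},{"jaw":0.4,"linear":[-2,-0.14,0],"twist":0},{"jaw":0.4,"linear":[-3.61,-0.25,0],"twist":0},{"jaw":0.4,"linear":[-3.61,-0.25,0],"twist":0},{"jaw":0.4,"linear":[-3.61,-0.25,0],"twist":0},{"jaw":0.4,"linear":[-3.61,-0.25,0],"twist":0},{"jaw":0.4,"linear":[-3.61,-0.25,0],"twist":0},{"jaw":0.4,"linear":[-3.61,-0.25,0],"twist":0},{"jaw":0.4,"linear":[-3.61,-0.25,0],"twist":0},{"jaw":0.4,"linear":[-3.61,-0.25,0],"twist":0},{"jaw":0.4,"linear":[-4,-0.28,0],"twist":0}]'
python3 -m pendant '[{"jaw":0.4,"linear":[0,0,3],"twist":0},{"jaw":0.4,"linear":[0,0,3],"twist":0},{"jaw":0.4,"linear":[0,0,0],"twist":0},{"jaw":0.4,"linear":[0,0,0],"twist":0}]'
python3 -c "
from h import *
go(.4717,-.012,.054,-4.6)
c=shot('top');cv2.imwrite('pics/g2t.png',c['color'])
s=shot('scene');cv2.imwrite('pics/g2.png',np.hstack([cv2.resize(x['color'][a:a+120,b:b+120],(400,400),interpolation=cv2.INTER_CUBIC) for x,a,b in((c,160,275),(s,150,270))]))"
```

```text
time: 4.23
position: [0.4701, -0.0134, 0.1511]
tool_rot: [0.735, 0.678, 0.0, 0.0]
ft_force: [0.3, -0.9, -0.5]
grip_width: 0.0496
grip_force: 12.0
time: 4.57
position: [0.4694, -0.0121, 0.0901]
tool_rot: [0.735, 0.678, -0.001, -0.002]
ft_force: [-0.6, -0.8, -0.9]
grip_width: 0.0496
grip_force: 12.0
t 4.57 pos [ 0.4694 -0.0121  0.0901] yawy -4.65 tilt 0.25 tool cm [0.02 0.25 3.61] ft [-0.6 -0.8 -0.9] w 0.0496 g 12.0
twist -0.04596403824544382
```

View pics/g2.png

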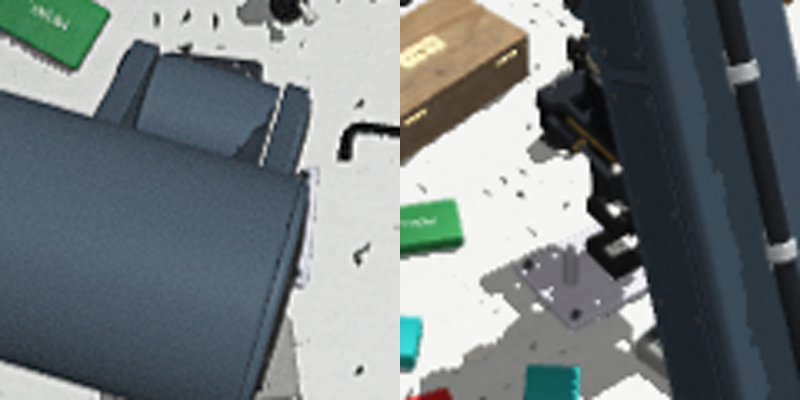

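The views show the arm covering the seat from above, while the scene view shows the gripper over the base clear of the thick dowel at (570,265). I'm correcting 2.5 mm and lowering.

```bash
python3 -m pendant '[{"jaw":0.4,"linear":[0,0.25,1.5],"twist":0},{"jaw":0.4,"linear":[0,0,1.2],"twist":0},{"jaw":0.4,"linear":[0,0,0.5],"twist":0},{"jaw":0.4,"linear":[0,0,0],"twist":0}]'
python3 -c "
from h import *
go(.4717,-.012,.054,-4.6)"
python3 -m pendant '[{"jaw":0.4,"linear":[0,0,0.2],"twist":0},{"jaw":0.4,"linear":[0,0,0],"twist":0}]'
python3 -c "
from h import *
go(.4717,-.012,.054,-4.6)"
```

```text
time: 5.0
position: [0.4735, -0.0119, 0.0596]
tool_rot: [0.735, 0.679, 0.0, 0.0]
ft_force: [0.0, 0.3, -0.2]
grip_width: 0.0495
grip_force: 12.0
t 5.0 pos [ 0.4735 -0.0119  0.0596] yawy -4.54 tilt 0.04 tool cm [-0.02 -0.18  0.56] ft [ 0.   0.3 -0.2] w 0.0495 g 12.0
twist 0.059492778218469766
time: 5.17
position: [0.4737, -0.0123, 0.0578]
tool_rot: [0.735, 0.678, 0.0, 0.001]
ft_force: [0.1, 0.2, 0.4]
grip_width: 0.0497
grip_force: 12.0
t 5.17 pos [ 0.4737 -0.0123  0.0578] yawy -4.58 tilt 0.09 tool cm [ 0.01 -0.21  0.38] ft [0.1 0.2 0.4] w 0.0497 g 12.0
twist 0.017548143690987672
```

```bash
python3 -m pendant '[{"jaw":0.4,"linear":[0,-0.15,0.2],"twist":0},{"jaw":0.4,"linear":[0,0,0],"twist":0}]'
python3 -c "
from h import *
go(.4717,-.012,.054,-4.6)"
python3 -m pendant '[{"jaw":0.4,"linear":[0,0,0.15],"twist":0},{"jaw":0.4,"linear":[0,0,0],"twist":0}]'
python3 -c "
from h import *
go(.4717,-.012,.054,-4.6)"
```

```text
time: 5.33
position: [0.4715, -0.0122, 0.0553]
tool_rot: [0.735, 0.678, 0.0, 0.0]
ft_force: [-0.3, -0.7, -0.3]
grip_width: 0.0499
grip_force: 12.0
t 5.33 pos [ 0.4715 -0.0122  0.0553] yawy -4.61 tilt 0.01 tool cm [0.02 0.02 0.13] ft [-0.3 -0.7 -0.3] w 0.0499 g 12.0
twist -0.011136199515235035
time: 5.5
position: [0.4717, -0.0124, 0.0535]
tool_rot: [0.735, 0.678, -0.0, 0.0]
ft_force: [0.3, -0.8, -0.7]
grip_width: 0.0503
grip_force: 12.0
t 5.5 pos [ 0.4717 -0.0124  0.0535] yawy -4.62 tilt 0.0 tool cm [ 0.04 -0.   -0.05] ft [ 0.3 -0.8 -0.7] w 0.0503 g 12.0
twist -0.023238501296020786
```

```bash
for i in 1; do python3 -m pendant '[{"jaw":0.4,"linear":[0,0,0.1],"twist":0},{"jaw":0.4,"linear":[0,0,0],"twist":0}]'; done
python3 -c "
from h import *
go(.4717,-.012,.054,-4.6)"
```

```text
time: 5.67
position: [0.4718, -0.0124, 0.0529]
tool_rot: [0.735, 0.678, 0.0, 0.0]
ft_force: [0.5, 0.3, 3.7]
grip_width: 0.0495
grip_force: 12.0
t 5.67 pos [ 0.4718 -0.0124  0.0529] yawy -4.62 tilt 0.02 tool cm [ 0.04 -0.01 -0.11] ft [0.5 0.3 3.7] w 0.0495 g 12.0
twist -0.02456996996677674
```

Contact at 3.7 N. Opening and lifting.

```bash
python3 -m pendant '[{"jaw":0.8,"linear":[0,0,0],"twist":0},{"jaw":0.8,"linear":[0,0,0],"twist":0},{"jaw":0.8,"linear":[0,0,0],"twist":0},{"jaw":0.8,"linear":[0,0,-1],"twist":0},{"jaw":0.8,"linear":[0,0,-3],"twist":0},{"jaw":0.8,"linear":[0,0,-3],"twist":0},{"jaw":0.8,"linear":[0,0,-3],"twist":0},{"jaw":0.8,"linear":[0,0,-2],"twist":-4.7},{"jaw":0.8,"linear":[0,0,0],"twist":-4.7}]'
python3 -c "
from h import *
go(.511,-.3135,.17,5)"
```

```text
time: 6.42
position: [0.4742, -0.0128, 0.1771]
tool_rot: [0.675, 0.737, 0.002, 0.004]
ft_force: [0.3, -0.2, -0.4]
grip_width: 0.0699
grip_force: 0.0
t 6.42 pos [ 0.4742 -0.0128  0.1771] yawy 5.02 tilt 0.53 tool cm [-30.27   1.03   0.81] ft [ 0.3 -0.2 -0.4] w 0.0699 g 0.0
twist 0.020865145983435696
```

```bash
python3 -m pendant '[{"jaw":0.8,"linear":[-2,0.1,0],"twist":0},{"jaw":0.8,"linear":[-3.5,0.1,0],"twist":0},{"jaw":0.8,"linear":[-3.5,0.1,0],"twist":0},{"jaw":0.8,"linear":[-3.5,0.1,0],"twist":0},{"jaw":0.8,"linear":[-3.5,0.1,0],"twist":0},{"jaw":0.8,"linear":[-3.5,0.1,0],"twist":0},{"jaw":0.8,"linear":[-3.5,0.1,0],"twist":0},{"jaw":0.8,"linear":[-3.5,0.1,0],"twist":0},{"jaw":0.8,"linear":[-2.5,0.1,0],"twist":0},{"jaw":0.8,"linear":[-1.3,0.1,0],"twist":0},{"jaw":0.8,"linear":[0,0,0],"twist":0},{"jaw":0.8,"linear":[0,0,0],"twist":0}]'
python3 - <<'E'
from h import *
go(.511,-.3135,.072,5)
c=shot('top');s=shot('scene')
cv2.imwrite('pics/g3.png',np.vstack([cv2.resize(c['color'][195:250,290:380],None,fx=6,fy=6,interpolation=cv2.INTER_CUBIC),cv2.resize(s['color'][190:235,290:380],None,fx=6,fy=6,interpolation=cv2.INTER_CUBIC)]))
P=cloud(c)
m=(P[...,2]>.047)&(P[...,2]<.062)&(abs(P[...,0]-.472)<.035)&(abs(P[...,1]+.013)<.035)
q=P[m];print(len(q),q.mean(0),cv2.minAreaRect(q[:,:2].astype(np.float32)))
E
```

```text
time: 7.42
position: [0.5064, -0.3126, 0.1725]
tool_rot: [0.677, 0.736, 0.0, -0.001]
ft_force: [-0.4, 0.4, 0.4]
grip_width: 0.0696
grip_force: 0.0
t 7.42 pos [ 0.5064 -0.3126  0.1725] yawy 4.73 tilt 0.11 tool cm [-0.15  0.46 10.05] ft [-0.4  0.4  0.4] w 0.0696 g 0.0
twist -0.26791314939946176
0 [nan nan nan] ((0.0, 0.0), (0.0, 0.0), 0.0)<stdin>:7: RuntimeWarning: Mean of empty slice.
  ret = um.true_divide(
```

View pics/g3.png

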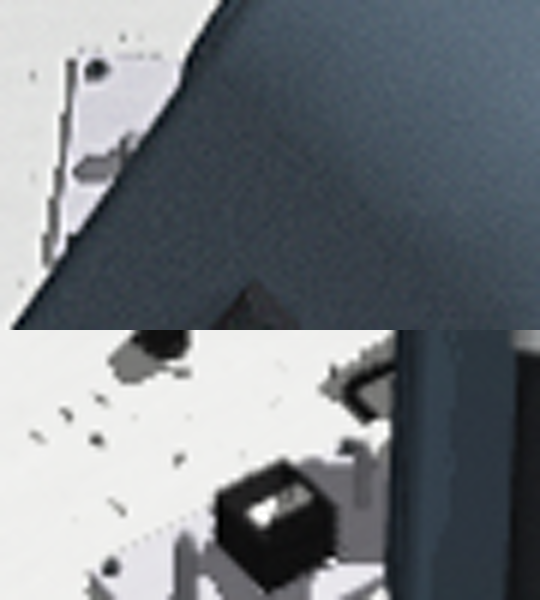

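The scene half shows the two boxes standing as one aligned column at (275,525), released. The thick dowel tip is at (185,535) and the thin one at (352,440). I'll check this numerically and get the base estimate from both cameras.

Run:
```python
from h import *
s=load('scene'); P=cloud(s)
m=(P[...,2]>.046)&(P[...,2]<.064)&(abs(P[...,0]-.472)<.045)&(abs(P[...,1]+.013)<.045)
n,l,st,_=cv2.connectedComponentsWithStats(m.astype(np.uint8)); k=1+st[1:,4].argmax(); q=P[l==k]
print('top box scene',len(q),q.mean(0).round(4),cv2.minAreaRect(q[:,:2].astype(np.float32)))
print('scene tips',at_z(s,[(320.9,224.3),(348.7,208.4)],.065).round(4))
# predicted pixels
a=np.radians(-4.6); C=np.array([.4716,-.0135]); y=np.array([-np.sin(a),np.cos(a)])
T=[[*(C+.062*y),.065],[*(C-.062*y),.065]]; print('pred scene',proj(s,T).round(1),'world',np.round(T,4))
```

```text
top box scene 183 [ 0.4687 -0.0124  0.0526] ((0.4713991582393646, -0.014080354943871498), (0.051894403994083405, 0.05464419722557068), 85.19830322265625)
scene tips [[ 0.4711  0.0493  0.065 ]
 [ 0.4679 -0.0702  0.065 ]]
pred scene [[320.1 223.2]
 [350.1 207.9]] world [[ 0.4766  0.0483  0.065 ]
 [ 0.4666 -0.0753  0.065 ]]
```

```bash
python3 -m pendant '[{"jaw":0.8,"linear":[0,0.4,2.5],"twist":-0.2},{"jaw":0.8,"linear":[0,0,2.5],"twist":0},{"jaw":0.8,"linear":[0,0,0],"twist":0},{"jaw":0.8,"linear":[0,0,0],"twist":0}]'
python3 -c "
from h import *
go(.511,-.3135,.072,5)"
```

```text
time: 7.85
position: [0.51, -0.3105, 0.1216]
tool_rot: [0.675, 0.738, 0.0, -0.002]
ft_force: [-0.1, 0.8, -0.1]
grip_width: 0.0696
grip_force: 0.0
t 7.85 pos [ 0.51   -0.3105  0.1216] yawy 5.09 tilt 0.27 tool cm [-0.33  0.09  4.96] ft [-0.1  0.8 -0.1] w 0.0696 g 0.0
twist 0.08818275686628851
```

```bash
python3 -m pendant '[{"jaw":0.8,"linear":[-0.2,0.08,2.0],"twist":0},{"jaw":0.8,"linear":[0,0,2.0],"twist":0},{"jaw":0.8,"linear":[0,0,0.9],"twist":0},{"jaw":0.8,"linear":[0,0,0],"twist":0},{"jaw":0.3,"linear":[0,0,0],"twist":0},{"jaw":0.2,"linear":[0,0,0],"twist":0},{"jaw":0.2,"linear":[0,0,0],"twist":0},{"jaw":0.2,"linear":[0,0,0],"twist":0},{"jaw":0.2,"linear":[0,0,0],"twist":0},{"jaw":0.2,"linear":[0,0,0],"twist":0}]' 40
python3 -c "
from h import *
go(.511,-.3135,.072,5)"
```

```text
time: 8.68
position: [0.5121, -0.3152, 0.0741]
tool_rot: [0.676, 0.737, 0.0, 0.0]
ft_force: [-0.1, 0.1, 0.2]
grip_width: 0.0375
grip_force: 0.0
t 8.68 pos [ 0.5121 -0.3152  0.0741] yawy 4.98 tilt 0.05 tool cm [ 0.18 -0.09  0.21] ft [-0.1  0.1  0.2] w 0.0375 g 0.0
twist -0.021210810446987693
```

```bash
python3 -m pendant '[{"jaw":0.2,"linear":[0,0,0],"twist":0},{"jaw":0.2,"linear":[0,0,0],"twist":0},{"jaw":0.2,"linear":[0,0,0],"twist":0},{"jaw":0.2,"linear":[0,0,0],"twist":0}]' 40
python3 -c "
from h import *
go(.511,-.3135,.072,5)"
python3 -m pendant '[{"jaw":0.2,"linear":[0,0,-1],"twist":0},{"jaw":0.2,"linear":[0,0,-3],"twist":0},{"jaw":0.2,"linear":[0,0,-3],"twist":0},{"jaw":0.2,"linear":[0,0,-3],"twist":0},{"jaw":0.2,"linear":[0,0,0],"twist":0},{"jaw":0.2,"linear":[0,0,0],"twist":0}]'
python3 -c "
from h import *
go(.4716,-.0135,.174,-4.7)
shot('scene');shot('top')"
```

```text
time: 9.02
position: [0.5115, -0.315, 0.0737]
tool_rot: [0.676, 0.737, -0.0, -0.0]
ft_force: [-2.3, 0.5, 3.6]
grip_width: 0.0296
grip_force: 39.9
t 9.02 pos [ 0.5115 -0.315   0.0737] yawy 4.98 tilt 0.04 tool cm [ 0.16 -0.04  0.17] ft [-2.3  0.5  3.6] w 0.0296 g 39.9
twist -0.02255798659044217
time: 9.52
position: [0.5129, -0.3156, 0.1751]
tool_rot: [0.676, 0.737, 0.0, 0.002]
ft_force: [-0.5, 0.1, -4.2]
grip_width: 0.0294
grip_force: 40.0
t 9.52 pos [ 0.5129 -0.3156  0.1751] yawy 4.99 tilt 0.24 tool cm [ 3.045e+01 -1.480e+00  2.000e-02] ft [-0.5  0.1 -4.2] w 0.0294 g 40.0
twist 9.689524748556536
```

```bash
python3 -m pendant '[{"jaw":0.2,"linear":[0,0,0],"twist":4.85},{"jaw":0.2,"linear":[0,0,0],"twist":4.85},{"jaw":0.2,"linear":[2,-0.44,0],"twist":0},{"jaw":0.2,"linear":[3.5,-0.77,0],"twist":0},{"jaw":0.2,"linear":[3.5,-0.77,0],"twist":0},{"jaw":0.2,"linear":[3.5,-0.77,0],"twist":0},{"jaw":0.2,"linear":[3.5,-0.77,0],"twist":0},{"jaw":0.2,"linear":[3.5,-0.77,0],"twist":0},{"jaw":0.2,"linear":[3.5,-0.77,0],"twist":0},{"jaw":0.2,"linear":[3.5,-0.77,0],"twist":0},{"jaw":0.2,"linear":[2.1,-0.47,0],"twist":0},{"jaw":0.2,"linear":[1,-0.22,0],"twist":0}]'
python3 -m pendant '[{"jaw":0.2,"linear":[0,0,0],"twist":0},{"jaw":0.2,"linear":[0,0,0],"twist":0},{"jaw":0.2,"linear":[0,0,0],"twist":0}]'
python3 -c "
from h import *
go(.4715,-.015,.0857,-4.7)
c=shot('top');s=shot('scene')
cv2.imwrite('pics/g4.png',np.hstack([cv2.resize(x['color'][a:a+80,b:b+80],(400,400),interpolation=cv2.INTER_CUBIC) for x,a,b in((c,170,290),(s,170,300))]))"
```

```text
time: 10.62
position: [0.468, -0.0111, 0.1716]
tool_rot: [0.735, 0.678, -0.002, -0.003]
ft_force: [0.4, -0.6, -4.7]
grip_width: 0.0295
grip_force: 40.0
time: 10.87
position: [0.4719, -0.0159, 0.1731]
tool_rot: [0.736, 0.677, -0.0, 0.0]
ft_force: [-0.3, 0.3, -3.7]
grip_width: 0.0295
grip_force: 40.0
t 10.87 pos [ 0.4719 -0.0159  0.1731] yawy -4.76 tilt 0.04 tool cm [ 0.09 -0.05  8.74] ft [-0.3  0.3 -3.7] w 0.0295 g 40.0
twist -0.058280905368832236
```

View pics/g4.png

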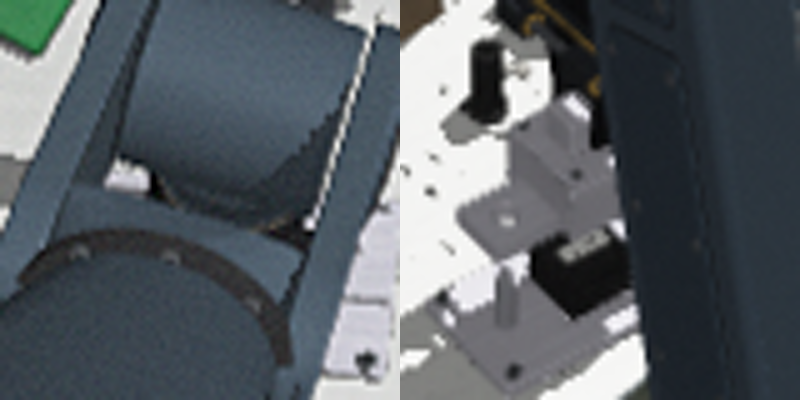

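The scene half shows the cover hovering over the column, with its wide hole at (508,220) above the thick dowel tip at (508,268). I'll compare them numerically.

Run:
```python
from h import *
s=load('scene')
print('hole',at_z(s,[(321.6,214)],.113).round(4),'tip',at_z(s,[(321.4,223.6)],.065).round(4))
y=np.array([np.sin(np.radians(4.75)),np.cos(np.radians(4.75))]);C=np.array([.4719,-.0159])+.0015*y
print('pred hole px',proj(s,[[*(C+.062*y),.113],[*(C+.062*y),.099]]).round(1), 'ear corners', proj(s,[[*(C+.086*y+k*.023*np.array([y[1],-y[0]])),.1134] for k in(1,-1)]).round(1))
C=np.array([.4716,-.0135]);print('pred tip',proj(s,[[*(C+.062*y),.065]]).round(1),'plate corners',proj(s,[[*(C+.095*y+k*.05*np.array([y[1],-y[0]])),.012] for k in(1,-1)]).round(1))
```

```text
hole [[0.4693 0.0482 0.113 ]] tip [[0.4724 0.0461 0.065 ]]
pred hole px [[320.2 212.5]
 [320.2 215.6]] ear corners [[309.9 211.3]
 [318.2 219.8]]
pred tip [[320.  223.2]] plate corners [[303.5 229.3]
 [320.5 247.8]]
```

Agreement is within about 2 mm, inside the taper capture. I'm descending to just above the tips, then in small steps watching the force.

```bash
python3 -m pendant '[{"jaw":0.2,"linear":[0.08,-0.04,1.5],"twist":0},{"jaw":0.2,"linear":[0,0,1.5],"twist":0},{"jaw":0.2,"linear":[0,0,0],"twist":0},{"jaw":0.2,"linear":[0,0,0.4],"twist":0},{"jaw":0.2,"linear":[0,0,0.4],"twist":0},{"jaw":0.2,"linear":[0,0,0],"twist":0}]'
python3 -c "
from h import *
go(.4715,-.015,.0857,-4.7)"
python3 -m pendant '[{"jaw":0.2,"linear":[0,0,0.4],"twist":0},{"jaw":0.2,"linear":[0,0,0.3],"twist":0},{"jaw":0.2,"linear":[0,0,0],"twist":0}]'
python3 -c "
from h import *
go(.4715,-.015,.0857,-4.7)"
```

```text
time: 11.47
position: [0.4712, -0.0143, 0.1354]
tool_rot: [0.736, 0.677, 0.0, 0.0]
ft_force: [0.3, -0.6, -4.5]
grip_width: 0.0296
grip_force: 40.0
t 11.47 pos [ 0.4712 -0.0143  0.1354] yawy -4.76 tilt 0.01 tool cm [-0.07  0.04  4.97] ft [ 0.3 -0.6 -4.5] w 0.0296 g 40.0
twist -0.060251971308673546
time: 11.72
position: [0.4708, -0.0138, 0.1283]
tool_rot: [0.736, 0.677, -0.0, -0.0]
ft_force: [0.5, -0.4, -4.2]
grip_width: 0.0297
grip_force: 40.0
t 11.72 pos [ 0.4708 -0.0138  0.1283] yawy -4.72 tilt 0.03 tool cm [-0.11  0.08  4.26] ft [ 0.5 -0.4 -4.2] w 0.0297 g 40.0
twist -0.016226495411885367
```

```bash
python3 -m pendant '[{"jaw":0.2,"linear":[-0.04,0.04,0.3],"twist":0},{"jaw":0.2,"linear":[0,0,0],"twist":0}]'
python3 -c "
from h import *
go(.4715,-.015,.0857,-4.7)"
python3 -m pendant '[{"jaw":0.2,"linear":[0,0,0.3],"twist":0},{"jaw":0.2,"linear":[0,0,0],"twist":0}]'
python3 -c "
from h import *
go(.4715,-.015,.0857,-4.7)"
```

```text
time: 11.88
position: [0.4713, -0.0143, 0.1253]
tool_rot: [0.736, 0.677, -0.0, -0.0]
ft_force: [-0.1, 0.9, -4.4]
grip_width: 0.0296
grip_force: 40.0
t 11.88 pos [ 0.4713 -0.0143  0.1253] yawy -4.71 tilt 0.01 tool cm [-0.07  0.02  3.96] ft [-0.1  0.9 -4.4] w 0.0296 g 40.0
twist -0.009938589738212045
time: 12.05
position: [0.4712, -0.0142, 0.1222]
tool_rot: [0.736, 0.677, -0.0, -0.0]
ft_force: [-1.1, -0.5, -3.1]
grip_width: 0.0298
grip_force: 40.0
t 12.05 pos [ 0.4712 -0.0142  0.1222] yawy -4.72 tilt 0.03 tool cm [-0.08  0.04  3.65] ft [-1.1 -0.5 -3.1] w 0.0298 g 40.0
twist -0.017906465046308995
```

```bash
python3 -m pendant '[{"jaw":0.2,"linear":[0,0,0.3],"twist":0},{"jaw":0.2,"linear":[0,0,0.3],"twist":0},{"jaw":0.2,"linear":[0,0,0],"twist":0}]'
python3 -c "
from h import *
go(.4715,-.015,.0857,-4.7);print(robot.get_obs()['moment'])"
python3 -m pendant '[{"jaw":0.2,"linear":[0,0,0.3],"twist":0},{"jaw":0.2,"linear":[0,0,0.3],"twist":0},{"jaw":0.2,"linear":[0,0,0],"twist":0}]'
python3 -c "
from h import *
go(.4715,-.015,.0857,-4.7);print(robot.get_obs()['moment'])"
```

```text
time: 12.3
position: [0.471, -0.0142, 0.116]
tool_rot: [0.736, 0.677, -0.0, -0.0]
ft_force: [-0.6, -0.3, -5.0]
grip_width: 0.0292
grip_force: 40.0
t 12.3 pos [ 0.471  -0.0142  0.116 ] yawy -4.72 tilt 0.06 tool cm [-0.08  0.06  3.03] ft [-0.6 -0.3 -5. ] w 0.0292 g 40.0
twist -0.015575588615547531
[-0.05601476  0.07898916 -0.03340402]
time: 12.55
position: [0.471, -0.0142, 0.11]
tool_rot: [0.736, 0.677, -0.0, -0.0]
ft_force: [-0.3, -0.4, -4.7]
grip_width: 0.0299
grip_force: 40.0
t 12.55 pos [ 0.471  -0.0142  0.11  ] yawy -4.72 tilt 0.06 tool cm [-0.07  0.06  2.43] ft [-0.3 -0.4 -4.7] w 0.0299 g 40.0
twist -0.016847753971646284
[-0.10912634  0.00583048 -0.00524513]
```

Sliding freely on the dowels.

```bash
python3 -m pendant '[{"jaw":0.2,"linear":[0,0,0.5],"twist":0},{"jaw":0.2,"linear":[0,0,0.5],"twist":0},{"jaw":0.2,"linear":[0,0,0.5],"twist":0},{"jaw":0.2,"linear":[0,0,0],"twist":0}]'
python3 -c "
from h import *
go(.4715,-.015,.0857,-4.7);print(robot.get_obs()['moment'])"
python3 -m pendant '[{"jaw":0.2,"linear":[0,0,0.3],"twist":0},{"jaw":0.2,"linear":[0,0,0.3],"twist":0},{"jaw":0.2,"linear":[0,0,0],"twist":0}]'
python3 -c "
from h import *
go(.4715,-.015,.0857,-4.7);print(robot.get_obs()['moment'])"
```

```text
time: 12.88
position: [0.4706, -0.0141, 0.0945]
tool_rot: [0.736, 0.677, -0.001, -0.001]
ft_force: [-0.9, 0.5, -4.1]
grip_width: 0.0294
grip_force: 40.0
t 12.88 pos [ 0.4706 -0.0141  0.0945] yawy -4.73 tilt 0.12 tool cm [-0.08  0.1   0.88] ft [-0.9  0.5 -4.1] w 0.0294 g 40.0
twist -0.02510876718582722
[-0.13743116  0.11169246 -0.02214187]
time: 13.13
position: [0.4711, -0.0142, 0.0891]
tool_rot: [0.736, 0.677, -0.0, -0.0]
ft_force: [-0.4, 0.2, -4.1]
grip_width: 0.0296
grip_force: 40.0
t 13.13 pos [ 0.4711 -0.0142  0.0891] yawy -4.72 tilt 0.05 tool cm [-0.07  0.05  0.34] ft [-0.4  0.2 -4.1] w 0.0296 g 40.0
twist -0.019820538036540825
[-0.0790465   0.03238079 -0.01594115]
```

```bash
python3 -m pendant '[{"jaw":0.2,"linear":[0,0,0.2],"twist":0},{"jaw":0.2,"linear":[0,0,0],"twist":0}]'
python3 -m pendant '[{"jaw":0.2,"linear":[0,0,0.1],"twist":0},{"jaw":0.2,"linear":[0,0,0],"twist":0}]'
python3 -m pendant '[{"jaw":0.2,"linear":[0,0,0.05],"twist":0},{"jaw":0.2,"linear":[0,0,0],"twist":0}]'
```

```text
time: 13.3
position: [0.4713, -0.0143, 0.0874]
tool_rot: [0.736, 0.677, -0.0, -0.0]
ft_force: [-1.2, -0.4, -4.2]
grip_width: 0.0298
grip_force: 40.0
time: 13.47
position: [0.4713, -0.0143, 0.0865]
tool_rot: [0.736, 0.677, 0.0, 0.0]
ft_force: [-0.1, 1.2, -4.0]
grip_width: 0.0298
grip_force: 40.0
time: 13.63
position: [0.4713, -0.0143, 0.0861]
tool_rot: [0.736, 0.677, 0.0, 0.0]
ft_force: [0.2, 0.1, -4.0]
grip_width: 0.0294
grip_force: 40.0
```

```bash
for i in 1; do python3 -m pendant '[{"jaw":0.2,"linear":[0,0,0.05],"twist":0},{"jaw":0.2,"linear":[0,0,0],"twist":0}]'
python3 -m pendant '[{"jaw":0.2,"linear":[0,0,0.05],"twist":0},{"jaw":0.2,"linear":[0,0,0],"twist":0}]'; python3 -m pendant '[{"jaw":0.2,"linear":[0,0,0.05],"twist":0},{"jaw":0.2,"linear":[0,0,0],"twist":0}]'; done | grep -E "posi|ft"
```

```text
position: [0.4714, -0.0143, 0.0857]
ft_force: [-0.4, 0.0, -2.9]
position: [0.4713, -0.0143, 0.0857]
ft_force: [-2.1, -0.9, 4.6]
position: [0.4713, -0.0143, 0.0856]
ft_force: [-2.7, -0.2, 9.2]
```

```bash
python3 -m pendant '[{"jaw":0.2,"linear":[0,0,0.02],"twist":0},{"jaw":0.2,"linear":[0,0,0],"twist":0},{"jaw":0.2,"linear":[0,0,0],"twist":0},{"jaw":0.2,"linear":[0,0,0],"twist":0},{"jaw":0.2,"linear":[0,0,0],"twist":0}]'
python3 - <<'E'
from h import *
go(.4715,-.015,.0857,-4.7);print(robot.get_obs()['moment'])
s=shot('scene');cv2.imwrite('pics/g5.png',cv2.resize(s['color'][180:260,290:370],(480,480),interpolation=cv2.INTER_CUBIC))
E
```

```text
time: 14.55
position: [0.4713, -0.0143, 0.0856]
tool_rot: [0.736, 0.677, 0.0, 0.0]
ft_force: [-4.0, 0.6, 10.7]
grip_width: 0.0299
grip_force: 40.0
t 14.55 pos [ 0.4713 -0.0143  0.0856] yawy -4.71 tilt 0.05 tool cm [-0.07  0.03 -0.01] ft [-4.   0.6 10.7] w 0.0299 g 40.0
twist -0.012080995069126743
[-0.05746033  0.42254788 -0.02489292]
```

View pics/g5.png

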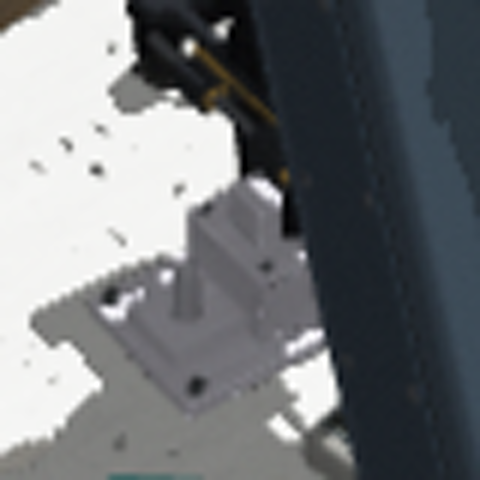

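The picture shows the cover flat on the base, with the thick dowel standing up through its ear at (187,290). The contact force is about 15 N (10.7 N plus roughly 4.2 N of weight), so I'm handing in.

```bash
python3 -c "
from rig import robot
print(robot.hand_in())"
```

```text
the job is handed in; nothing more can be done
None
```

The loose filter box is stacked on the lower one, the cover is fully down on both dowels, and the arm was still gripping the rib (40 N) and pressing with about 15 N when I handed in at 14.6 s; `hand_in()` returned no verdict.

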